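# Pin the frame press shut

## Task

Pull the cabinet's drawer out to its stop, then fold the open upper half of the wooden frame press down onto the little picture frame lying in it. Then take the collared steel pin with the square grip from the rack in the drawer (leave the plain rod beside it where it is), push the pin down through the hole in the upper half into the hole in the base until its collar sits on the wood, and keep pressing it down so that the sprung press stays fully shut. Finish while still holding and pressing the pin, and leave the hammer, the steel pan and the little card box where they are.

Things in the scene. Friction and masses are not known exactly. Their poses are not given: they have to be found in the camera images.
- drawer_handle (a point): Centre of the drawer's handle, 116 mm above the work surface: a level steel bar about 110 mm long and 10 mm thick, 35 mm in front of the grey drawer front, 29 mm below the cabinet's top. x points into the cabinet (the drawer pulls out along -x), y runs along the bar, z is up.
- drawer (a joint): How far the drawer is out, m: 0 shut (as at the start), 0.15 at its stop. About 1.5 N of friction; stays where left. Its front's top edge is about 139 mm above the work surface; its sides are lower than the rack's top. With the drawer out, pin and rod stand 80 mm behind the face of the front; when shut they are under the cabinet's top.
- pin_center (a point): Steel pin, upright in a rack in the drawer, 86 mm long, 0.12 kg. Point on axis half-way up (43 mm above the tip), z towards the head. From the tip: shaft 10 mm thick, 44 mm long, the last 10 mm tapered to 4 mm; collar 28 mm wide, 6 mm thick; square grip 20 x 20 mm along x and y, 36 mm high (7 to 43 mm above this point). In the rack x is about the drawer's. It hangs by its collar.
- punch: Plain dark steel rod without a head, 10 mm thick, 81 mm long, standing in the rack's other hole, 90 mm from the pin across the drawer (either side). Origin at its foot, z up. To be left there.
- lid (a joint): Opening of the press's upper half, rad: 0 fully shut, about 1.5 upright. Stiff hinge (0.28 N m friction), stays where left. Coming down, the cork strip under it meets the frame at about 0.04 rad: the frame lies on a sprung bed that keeps the upper half ajar there. Some 12 N on the pin's head press it fully shut; let go, it springs ajar again.
- hinge_line (a point): Middle of the press's hinge line, on the fixed base, 45 mm above the work surface; x along the hinge, z up. The base (140 mm wide along x) reaches 185 mm from here along -y. The upper half, a 185 x 140 x 18 mm wooden slab, shuts towards -y; its underside lies in the hinge line's plane. It has a 60 mm square window 55 to 115 mm from the hinge and the pin hole at 165 mm.
- base_hole (a point): Mouth of the pin hole in the base's top face, 45 mm above the work surface, 165 mm from the hinge line along -y; axes as hinge_line's, z up. 13 mm wide, 34 mm deep. The through hole in the upper half (13 mm wide, 18 mm thick) lies right above it when shut, its top then 63 mm above the work surface.
- lid_hole (a point): Upper mouth of the pin hole in the upper half (on its outer face, the top when shut); moves with the upper half; z is square to the slab, outwards. With the press ajar it lies about 1 mm nearer to the hinge than the hole in the base.
- picture_frame: Small square wooden frame with a green stone pane, 100 x 100 x 14 mm, lying in the recess of the base on the sprung bed. Origin at the centre of its underside. Not to be handled.
- hammer: Hammer 260 mm long lying on the work surface near the robot's base; origin in its middle, underneath. Leave it.
- pan: Round shallow steel pan 150 mm wide, 20 mm high; origin under its centre. Leave it.
- stud_box: Little white card box, 55 x 38 x 18 mm; origin under its centre. Leave it.
- cabinet: Grey cabinet, 220 x 220 x 145 mm high; origin under its centre, x into the cabinet from its front, z up. Fixed.

How it is judged:
By the outcome, as a careful person would: the job done as asked, in the order asked, and still so for the second after the job is handed in, while the arm keeps its last pose, push and grip.
It also fails if it takes over 72 s, if anything falls off the work surface, if the arm or the gripper's body presses on something with over 40 N, if the wrist force passes 120 N, or if a joint passes its speed limit or range.

## Robot

A 6-joint arm with a two-finger parallel gripper is mounted at the origin on the work surface. World frame = base frame: x ahead of the robot, y to its left, z up, the work surface at z = 0. Lengths are in mm, angles in rad, forces in N, time in s.
With the tool pointing down it reaches from about 275 to 725 mm from the base axis. Payload 15.9 kg.
Tool frame: the origin (TCP) lies on the centre line of the jaws, within the pads' length; the fingertips stand 19 mm ahead of it and the grasp point (between the pads) is the TCP; z points along the fingers, y is the line along which they close (so a half turn about z gives the same grasp; the last joint's range is limited). The gripper opens to 85 mm and grips with 20 to 120 N. Pads are 22 mm wide; open, the fingers measure 114 mm over their backs; the gripper's body (76 mm by 85 mm) begins 54 mm behind the grasp point. The pads swing forward as they close: fully open they stand 13 mm farther back than shut.
Start: joints at [1.227, 0.213, -0.034, 1.323, 0, 1.571], TCP at [168.527, 470.727, 250.306] pointing down, gripper open.
Joint ranges: [-2.98, 2.98], [-0.74, 1.72], [-1.14, 1.35], [-2.1, 2.04], [-1.57, 1.44], [-3.14, 3.14]. Speed limits (rad/s): [1.89, 1.89, 2.39, 2.57, 3.14, 3.14].

## Interface

Orientations are given as a rotation vector (axis times angle).
In Python, from workcell import movep, line_to, move_joints, open_gripper, grasp, dwell, ik, state, capture, calibration, PlanningError, hand_in, boxes_of, pinpoint gives the robot as it stands. Calls block until the motion is done:
- movep(position, orientation): joint-space move of the TCP to a pose.
- line_to(position, v=150, orientation=None): straight line of the TCP; orientation=None keeps the orientation; v is the mean speed in mm/s.
- move_joints(angles): joint-space move.
- open_gripper() and grasp(grasp_force=None): open the fingers fully, or close them until they stop; grasp_force is the grip in N (None keeps the last).
- dwell(seconds).
- ik(position, orientation): joint angles nearest the present ones, or None.
- state(): the state.
- capture(name): name is "scene" or "top" or "wrist"; returns the picture (384x512x3 uint8, red, green, blue); there is no depth.
- calibration(name): a dict with "fx", "fy", "cx", "cy" (pixels), "position" and "rotation" of the camera in the world; the wrist camera has in their place "tool_from_camera" (4x4, takes a point from camera to tool coordinates, whose origin is the TCP and whose axes are the flange's). Camera axes: x right, y up, looking along -z (the intrinsics and any distortion apply to the point x, -y, -z); pixel columns grow to the right and rows downward; lengths in mm; the calibration is good to about 2 mm. A picture is of the moment at which its call begins: read the wrist's pose just before it. calibration takes no time and is no camera call.
A pose or a line that the arm cannot do raises PlanningError and nothing moves.
- hand_in(): hands the job in; it is judged then, once.
Trained networks look in the newest picture that a camera, given by its name, has taken for a name from the list of things; names that differ only in an ending like _2 or _b are one class to them, and where a whole thing is asked for, a point or a joint stands for the part that bears it (a point fixed in the world has none). Each returns a list of dicts, best first, with "score" (0 to 1); they miss things now and then, are a little off and sometimes report something else, mostly with a low value. They report only what shows in the picture. A call takes as long as a camera call.
- boxes_of(camera, target): "bbox" ([left, top, width, height] in pixels, round what is visible of it).
- pinpoint(camera, target): "at" ([column, row] in pixels: a listed point, or the origin of a listed thing).
The state is a dict: "t": time; "joints": joint angles; "qd": joint speeds; "joint_efforts": joint torques, N m; "tool_pos": TCP position; "tool_rot": TCP orientation; "wrist_force": force on the tool from outside, world axes, zero at the start; "wrist_torque": the same for the moment, N m; "gripper_width": opening from 0.0 (shut) to 1.0 (fully open); "finger_force": force on a finger pad.
Only numpy, scipy, OpenCV 4.12 (cv2) and the standard library are available. Lean on these libraries where they do the work, as an engineer would, in place of code of your own. Each camera call takes 0.05 s, during which the arm holds its last target. There are 200 camera calls.

## Working session

There is one attempt and no reset: what is moved stays moved. The work goes in short steps, each a Python script; the robot and the scene stay as the last script left them, time stands still between calls to the robot, and variables do not carry over. Pictures are saved under pics/ and viewed, at most 10 in all, crops included, and the job is handed in when it is done.

```bash
ls; mkdir -p pics; cat > h.py <<'E'
import numpy as np, cv2
from scipy.spatial.transform import Rotation as R
from workcell import *
def cam(name, st=None):
    c=calibration(name)
    if name=="wrist":
        T=np.array(c["tool_from_camera"]); Rt=R.from_rotvec(st["tool_rot"]).as_matrix()
        return c, np.array(st["tool_pos"])+Rt@T[:3,3], Rt@T[:3,:3]
    Rc=np.array(c["rotation"]); 
    if Rc.shape!=(3,3): Rc=R.from_rotvec(Rc).as_matrix()
    return c, np.array(c["position"]), Rc
def toz(name, px, z, st=None):
    c,p,Rc=cam(name,st)
    K=np.array([[c["fx"],0,c["cx"]],[0,c["fy"],c["cy"]],[0,0,1.]])
    d=np.array(c.get("distortion",np.zeros(5)),float)
    u=cv2.undistortPoints(np.array([[px]],float),K,d)[0,0]
    r=Rc@np.array([u[0],-u[1],-1.]); return p+r*(z-p[2])/r[2]
def snap(name,fn=None):
    st=state(); im=capture(name)
    if fn: cv2.imwrite("pics/"+fn,im[:,:,::-1])
    return st
E
python3 - <<'E'
from h import *
for n in("scene","top","wrist"): print(n,{k:np.round(np.array(v),4).tolist() for k,v in calibration(n).items() if not isinstance(v,str)})
Z=dict(drawer_handle=116,hinge_line=45,base_hole=45,lid_hole=200,hammer=0,pan=0,stud_box=0,cabinet=0,picture_frame=35,pin_center=90)
for n in("top","scene"):
    st=snap(n,n+".png")
    for k,z in Z.items():
        try:
            for r in pinpoint(n,k)[:2]: print(n,k,round(r["score"],2),np.round(r["at"],1),np.round(toz(n,r["at"],z),1))
        except Exception as e: print(n,k,repr(e))
a=cv2.imread("pics/top.png");b=cv2.imread("pics/scene.png")
cv2.imwrite("pics/both.png",cv2.resize(np.vstack([a,b]),(450,600))) if 0 else None
print(state())
E
```

```text
pics
scene {'fx': 347.3912, 'fy': 347.3912, 'cx': 247.0969, 'cy': 187.7074, 'position': [1108.1118, -477.7389, 748.6445], 'rotation': [0.7492, 0.3489, 0.7755]}
top {'fx': 450.7555, 'fy': 450.7555, 'cx': 263.0617, 'cy': 195.5489, 'position': [304.7553, -35.1358, 1287.137], 'rotation': [0.1993, -0.1776, -1.4996]}
wrist {'fx': 343.6753, 'fy': 343.6753, 'cx': 250.5624, 'cy': 194.04, 'tool_from_camera': [[-0.0012, 0.9552, 0.2959, 75.085], [1.0, 0.001, 0.0009, 0.407], [0.0006, 0.2959, -0.9552, -123.5088], [0.0, 0.0, 0.0, 1.0]]}
top drawer_handle 0.65 [384.6 223.6] [ 537.4 -333.4  116. ]
top hinge_line 0.87 [160.9 200.8] [577.4 280.2  45. ]
top base_hole 0.81 [220.2 207.8] [567.7 110.6  45. ]
top lid_hole 0.64 [154.2 185. ] [582.7 262.4 200. ]
top hammer 0.9 [210.6 276.9] [377.  125.6   0. ]
top pan 0.91 [230.6 143.5] [777.8 101.7   0. ]
top pan 0.56 [207.7 276.5] [377.6 133.9   0. ]
top stud_box 0.7 [280.1 187.9] [648.2 -55.6   0. ]
top cabinet 0.91 [364.  181.5] [ 683.3 -302.3    0. ]
top picture_frame 0.87 [190.5 204.4] [574.4 197.2  35. ]
scene drawer_handle 0.71 [133.8 233. ] [ 546.  -
[... 435 characters left out ...]
194.2  35. ]
{'t': 1.1, 'joints': array([ 1.22698922e+00,  2.12870995e-01, -3.44120829e-02,  1.32346608e+00,
       -1.23536103e-05,  1.57076456e+00]), 'qd': array([ 0.00031591,  0.00049914, -0.0009976 ,  0.00103871,  0.0005974 ,
       -0.00024653]), 'joint_efforts': array([-3.10074996e-03, -6.85955572e+01,  4.87338066e+01,  1.44098569e-03,
       -1.72252912e-04, -1.63777962e-06]), 'tool_pos': array([168.53849229, 470.73263483, 250.31553995]), 'tool_rot': array([5.37342417e-01, 3.09527710e+00, 6.96864200e-05]), 'wrist_force': array([-0.34350237, -0.20971951,  0.57854287]), 'wrist_torque': array([0.01915804, 0.02089   , 0.02280594]), 'finger_force': 0.0, 'gripper_width': 1.0057657868833136}
```

View pics/top.png

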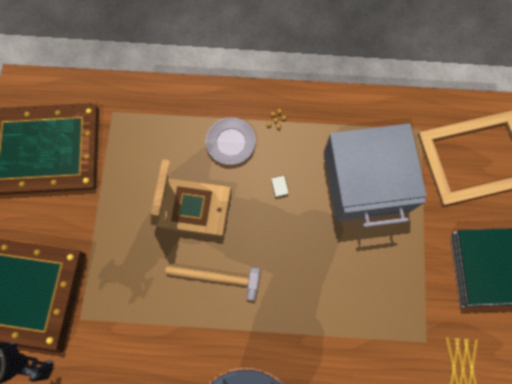

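View pics/scene.png

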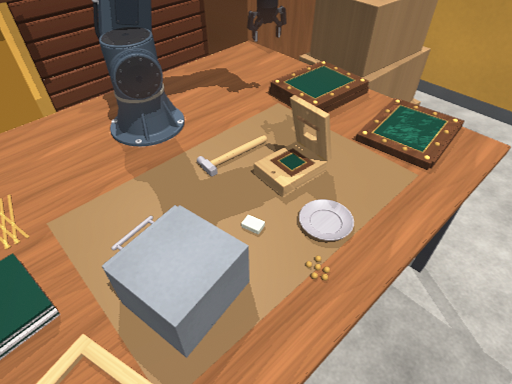

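```bash
cat >> h.py <<'E'
def down(yaw):   # tool z down, tool y along world angle yaw (x axis = y cross z)
    y=np.array([np.cos(yaw),np.sin(yaw),0]); z=np.array([0,0,-1.]); x=np.cross(y,z)
    return R.from_matrix(np.c_[x,y,z]).as_rotvec()
def best(pos,yaw):
    c=[(ik(pos,down(a)),a) for a in (yaw,yaw+np.pi)]
    c=[(q,a) for q,a in c if q is not None]; q0=state()["joints"]
    return min(c,key=lambda t:np.abs(np.array(t[0])-q0).max())[1] if c else None
E
python3 - <<'E'
from h import *
yaw=np.radians(12.5); P=[541,-335,230]
for pos in (P,[541-147,-335-33,230]):
  for a in (yaw,yaw+np.pi,yaw+np.pi/2,yaw-np.pi/2):
    q=ik(pos,down(a)); print(None if q is None else np.round(q,2))
a=best(P,yaw); movep(P,down(a)); print(a)
st=snap("wrist","w1.png"); print(st["t"])
for k,z in (("drawer_handle",116),("cabinet",0)):
    for r in pinpoint("wrist",k)[:2]: print(k,r["score"],r["at"],toz("wrist",r["at"],z,st))
    print(boxes_of("wrist",k)[:1])
E
```

```text
[-0.55  0.51  0.34  1.4   0.    0.8 ]
[-0.55  0.51  0.34  1.4  -0.   -2.34]
[-0.55  0.51  0.34  1.4  -0.   -0.77]
[-0.55  0.51  0.34  1.4  -0.    2.37]
[-0.75  0.3   0.03  1.3   0.    0.6 ]
[-0.75  0.3   0.03  1.3  -0.   -2.54]
[-0.75  0.3   0.03  1.3  -0.   -0.97]
[-0.75  0.3   0.03  1.3  -0.    2.17]
0.2181661564992912
4.2083
drawer_handle 0.8 [251.5, 197.4] [ 542.64171336 -334.65057001  116.        ]
[{'bbox': [243.4, 35.5, 98.8, 310.1], 'score': 0.9}]
cabinet 0.65 [389.1, 169.5] [ 685.83506004 -309.42712761    0.        ]
[{'bbox': [243.0, 28.2, 267.6, 327.3], 'score': 0.65}]
```

View pics/w1.png

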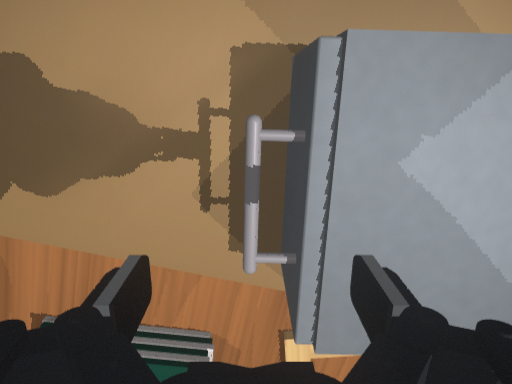

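```bash
python3 - <<'E'
from h import *
st=state()
e1=toz("wrist",[255,120],116,st);e2=toz("wrist",[250,270],116,st);print(e1,e2,np.linalg.norm(e1-e2),(e1+e2)/2)
v=(e1-e2)[:2]; yaw=np.arctan2(v[1],v[0])
yaw=(yaw+np.pi/2+np.pi/2)%np.pi-np.pi/2; print("yaw",np.degrees(yaw))
d=np.array([np.cos(yaw),np.sin(yaw),0])
H=np.array([*((e1+e2)/2)[:2],116])
P=H-29.5*d; P[2]=150
movep(P,down(yaw)); P[2]=112; line_to(P,v=80); f0=state()["wrist_force"]; print(f0)
line_to(P-150*d,v=100); Q=P-150*d; s=state(); print(s["t"],s["wrist_force"]-f0)
for i in range(8):
    Q=Q-3*d; line_to(Q,v=30); s=state(); f=(s["wrist_force"]-f0)@d; print(i,round(f,2),np.round(s["tool_pos"],1))
    if f>7: break
np.savez("d.npz",yaw=yaw,H=H,Q=Q,d=d)
print(s["t"])
E
```

```text
[ 532.79000258 -280.71913506  116.        ] [ 554.1035401  -393.17255374  116.        ] 114.45539853331447 [ 543.44677134 -336.9458444   116.        ]
yaw 10.73209267219463
[-0.28115561 -0.0127024  -0.21317354]
7.1667 [-0.07379989  0.43237291 -0.11996371]
0 0.49 [ 364.  -370.9  111.9]
1 -0.11 [ 361.  -371.5  112. ]
2 4.8 [ 358.5 -372.   112. ]
3 27.86 [ 358.  -372.2  112.1]
8.1667
```

```bash
python3 - <<'E'
from h import *
D=np.load("d.npz"); Q=D["Q"]; d=D["d"]
line_to(Q+5*d,v=60); P=Q+5*d; P[2]=240; line_to(P,v=200)
P=[567,125,270]; a=best(P,0.09)
movep(P,down(a)); print(a)
st=snap("wrist","w2.png"); print(st["t"],st["joints"])
for k,z in (("base_hole",45),("hinge_line",45),("lid_hole",205),("picture_frame",35)):
    for r in pinpoint("wrist",k)[:2]: print(k,round(r["score"],2),r["at"],np.round(toz("wrist",r["at"],z,st),1))
P=[600,345]
for z in (214,260):
  for b in (a,a+np.pi): print(ik([600,345,z],down(b)))
snap("top")
for k,z in (("drawer_handle",116),("pin_center",100),("punch",60)):
    for r in pinpoint("top",k)[:2]: print(k,round(r["score"],2),r["at"],np.round(toz("top",r["at"],z),1))
E
```

```text
0.09
11.1583 [ 2.15531393e-01  3.84218145e-01  2.47727042e-01  1.43437055e+00
 -1.95248180e-04  1.69729805e+00]
base_hole 0.96 [246.2, 173.2] [563.8 114.   45. ]
picture_frame 0.95 [257.5, 97.5] [568.6 190.4  35. ]
[0.52183428 0.64980683 0.5324968  1.4534863  0.         2.00263061]
[ 5.21834280e-01  6.49806829e-01  5.32496802e-01  1.45348630e+00
 -4.44089210e-16 -1.13896205e+00]
[0.52183428 0.66479575 0.67497566 1.58097624 0.         2.00263061]
[ 5.21834280e-01  6.64795748e-01  6.74975663e-01  1.58097624e+00
 -4.44089210e-16 -1.13896205e+00]
drawer_handle 0.56 [394.2, 282.0] [ 387.5 -357.8  116. ]
pin_center 0.69 [369.7, 240.5] [ 492.6 -298.2  100. ]
punch 0.41 [394.4, 235.4] [ 517.3 -374.4   60. ]
```

View pics/w2.png

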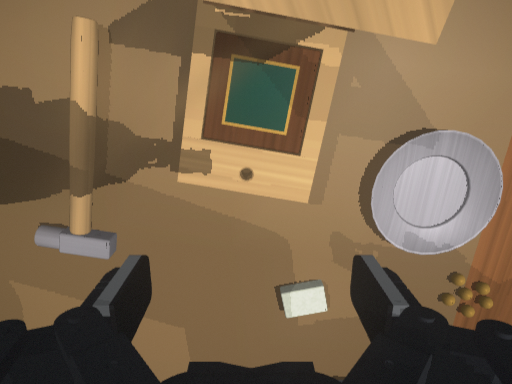

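```bash
python3 - <<'E'
from h import *
st=state()
p1=toz("wrist",[178,183],45,st);p2=toz("wrist",[308,203],45,st);B=toz("wrist",[246.2,173.2],45,st)
v=p2-p1; th=np.arctan2(v[1],v[0]); print(np.degrees(th),np.linalg.norm(v),B)
ex=np.array([np.cos(th),np.sin(th),0]); e=np.array([-ex[1],ex[0],0]); Hn=B+165*e; print("hinge",Hn)
np.savez("p.npz",B=B,th=th,e=e,Hn=Hn)
grasp(40)
a=best(Hn,th)
def tcp(t,gap=0,r=145):
    return Hn+e*(-r*np.cos(t)+18*np.sin(t)+11+gap)+np.array([0,0,r*np.sin(t)+18*np.cos(t)+19])
s0=tcp(1.5,25); up=s0.copy(); up[2]=295
m=np.array([567,125,295.]); line_to(m,v=150)
movep(up,down(a)); line_to(s0,v=150); f0=state()["wrist_force"]
for t in np.r_[1.5,1.38,np.linspace(1.25,0.1,8),0.03]:
    line_to(tcp(t),v=110); s=state(); f=s["wrist_force"]-f0; print(round(t,2),np.round(f,1),round(s["t"],1))
    if np.linalg.norm(f)>35: print("force!"); break
up=tcp(t); up[2]=190; line_to(up,v=150)
snap("scene","s2.png")
E
```

```text
-4.06653909799033 139.55244170893903 [563.73951512 114.84063901  45.        ]
hinge [575.44047756 279.42522966  45.        ]
1.5 [-1.1 -0.4 -0.5] 14.6
1.38 [ 0.4 -0.2 -0.4] 14.9
1.25 [-1.3  0.6 -0.7] 15.2
1.09 [-0.6  0.4  0.2] 15.6
0.92 [ 1.   0.5 -0.8] 16.0
0.76 [-0.3  0.3  0. ] 16.3
0.59 [-0.7  0.4  0.6] 16.7
0.43 [-0.8  0.1  0.4] 17.1
0.26 [-0.3 -0.2 -0.3] 17.4
0.1 [-0.4 -0.3  0.5] 17.8
0.03 [1.7 0.2 2.2] 18.0
```

View pics/s2.png

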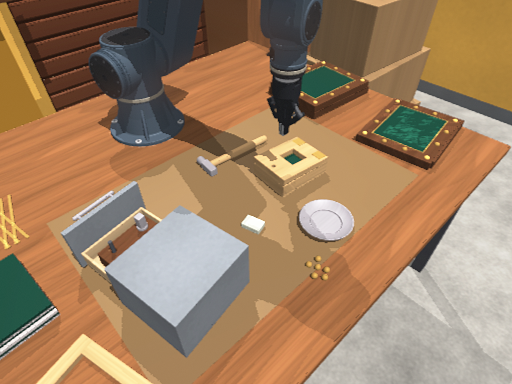

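```bash
python3 - <<'E'
from h import *
p=np.load("p.npz"); B=p["B"]; th=float(p["th"]); e=p["e"]
P=B-20*e; P[2]=190; line_to(P,v=150); open_gripper()
st=snap("wrist","w3.png")
for k,z in (("lid_hole",68.5),("base_hole",45)):
    for r in pinpoint("wrist",k)[:2]: print(k,round(r["score"],2),r["at"],np.round(toz("wrist",r["at"],z,st),1))
D=np.load("d.npz"); d=D["d"]; H=D["H"]; yaw=float(D["yaw"])
l=np.array([-d[1],d[0],0]); G=H-35*d+45*l
P[2]=250; line_to(P,v=200)
T=G.copy(); T[2]=230; a=best(T,yaw+np.pi/2); print(a,T); movep(T,down(a))
for i,z in enumerate((230,190)):
    T[2]=z; line_to(T,v=150)
    st=snap("wrist","w4%d.png"%i); print(st["t"])
    for k,zz in (("pin_center",95),("punch",50)):
        for r in pinpoint("wrist",k)[:2]: 
            c,pp,Rc=cam("wrist",st)
            print(k,round(r["score"],2),r["at"],np.round(toz("wrist",r["at"],zz,st),1),np.round(toz("wrist",r["at"],zz-15,st),1))
    print(boxes_of("wrist","pin_center")[:1])
a=cv2.imread("pics/w3.png");b=cv2.imread("pics/w41.png")
cv2.imwrite("pics/c1.png",cv2.resize(np.vstack([a[:300],b[:300]]),(512,600)))
E
```

```text
lid_hole 0.61 [250.9, 170.0] [564.3 113.   68.5]
base_hole 0.94 [250.1, 162.7] [563.7 113.4  45. ]
base_hole 0.25 [52.2, 160.3] [407.1 126.7  45. ]
4.8996993331436425 [ 500.67920507 -299.25054927  230.        ]
22.5417
pin_center 0.64 [249.0, 183.0] [ 505.7 -296.4   95. ] [ 501.7 -297.1   80. ]
punch 0.72 [340.0, 164.1] [ 526.1 -375.8   50. ] [ 523.7 -380.3   35. ]
[{'bbox': [234.2, 165.0, 31.8, 44.3], 'score': 0.85}]
23.1583
punch 0.67 [350.1, 178.3] [ 522.3 -375.1   50. ] [ 519.2 -380.3   35. ]
[{'bbox': [230.6, 177.3, 36.8, 52.5], 'score': 0.7}]
```

View pics/c1.png

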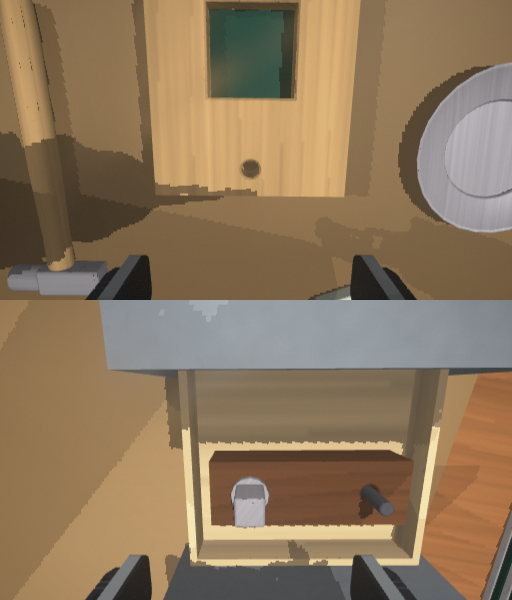

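```bash
python3 - <<'E'
import cv2,numpy as np
a=cv2.imread("pics/w40.png")[145:225,210:290];b=cv2.imread("pics/w41.png")[165:245,210:290]
cv2.imwrite("pics/c2.png",cv2.resize(np.hstack([a,b]),None,fx=5,fy=5,interpolation=cv2.INTER_NEAREST))
E
```

```text
(no output)
```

View pics/c2.png

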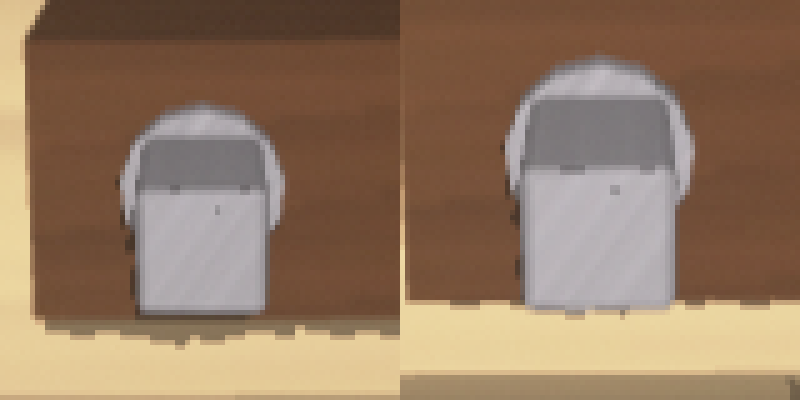

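```bash
python3 - <<'E'
from h import *
st=state(); s2=dict(st); s2["tool_pos"]=np.array(st["tool_pos"])+[0,0,40]
for z in (110,115,120,125,130,135,140): 
    w=np.linalg.norm(toz("wrist",[235,212.4],z,st)-toz("wrist",[265,212.4],z,st)); 
    h=np.linalg.norm(toz("wrist",[250,198.2],z,st)-toz("wrist",[250,226.6],z,st))
    w2=np.linalg.norm(toz("wrist",[237.4,195.1],z,s2)-toz("wrist",[263.4,195.1],z,s2))
    print(z,np.round(toz("wrist",[250,212.4],z,st),1),np.round(toz("wrist",[250.4,195.1],z,s2),1),w,h,w2)
print(st["tool_pos"])
E
```

```text
110 [ 501.7 -299.   110. ] [ 500.7 -299.5  110. ] 19.014806656630032 19.162644097557298 19.393320434750173
115 [ 503.5 -298.7  115. ] [ 502.3 -299.2  115. ] 18.550254678959323 18.69448029375562 18.99698427771829
120 [ 505.3 -298.4  120. ] [ 503.8 -298.9  120. ] 18.085702701288582 18.226316489953984 18.600648120686365
125 [ 507.1 -298.   125. ] [ 505.3 -298.6  125. ] 17.62115072361786 17.75815268615236 18.204311963654494
130 [ 508.9 -297.7  130. ] [ 506.9 -298.3  130. ] 17.15659874594715 17.289988882350624 17.80797580662261
135 [ 510.8 -297.4  135. ] [ 508.4 -298.1  135. ] 16.69204676827642 16.821825078549047 17.411639649590796
140 [ 512.6 -297.   140. ] [ 510.  -297.8  140. ] 16.227494790605643 16.353661274747424 17.015303492558914
[ 501.11487286 -299.53538269  191.06363451]
```

```bash
python3 - <<'E'
from h import *
st=state(); o=st["tool_rot"]; P=np.array([500.2,-299.4,125.]); f0=st["wrist_force"]
line_to(P,v=120)
P[2]=93; line_to(P,v=60); s=state(); print(s["wrist_force"]-f0,s["t"])
grasp(100); s=state(); print(s["wrist_force"]-f0,s["gripper_width"],s["finger_force"],s["t"])
P[2]=150; line_to(P,v=60); s=state(); print(s["wrist_force"]-f0,s["gripper_width"])
P[2]=245; line_to(P,v=150); st=snap("wrist","w5.png"); snap("scene","s3.png"); print(st["t"],st["gripper_width"],st["tool_pos"])
a=cv2.imread("pics/w5.png")[140:384,130:386]; b=cv2.imread("pics/s3.png")[130:330,60:270]
cv2.imwrite("pics/c3.png",np.hstack([cv2.resize(a,(400,400)),cv2.resize(b,(400,400))]))
E
```

```text
[-0.67460861 -0.8448305   0.68820555] 24.7333
[ 0.62347775 -0.05971791  6.52225029] 0.2195205160821894 97.56496667861938 25.3583
[ 0.22376459 -0.11180506  0.11369616] 0.22221784450791013
27.2417 0.21955649735449373 [ 499.93233121 -299.23069272  243.97784204]
```

View pics/c3.png

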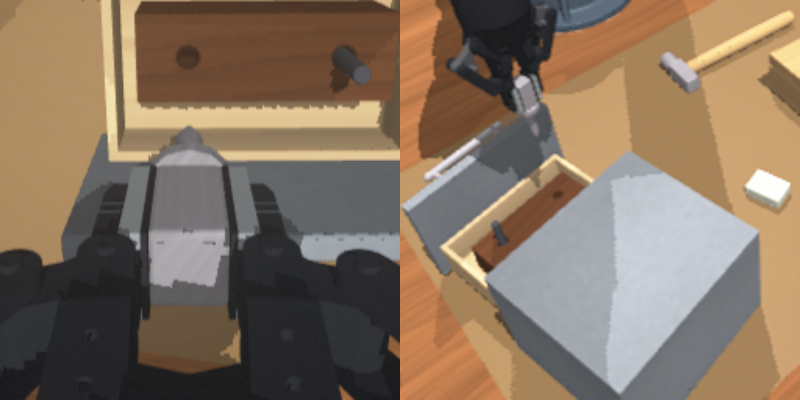

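```bash
python3 - <<'E'
from h import *
st=state(); p=np.array(st["tool_pos"]); Rt=R.from_rotvec(st["tool_rot"]).as_matrix()
def off(px,z): return np.round(Rt.T@(toz("wrist",px,z,st)-p),1)
for dz in (5,10,15,20): print("head",dz,off([248.5,303],p[2]+dz))
tp=[130+190*.64,140+128*.61]
for dz in (-66,-70,-76): print("tip",dz,off(tp,p[2]+dz))
for z in (60,67,73): print("rackhole",z,toz("wrist",[250.3,174.8],z,st), off([250.3,174.8],z))
pb=np.load("p.npz")
for b in (float(pb["th"])+k*np.pi/2 for k in range(4)): print(np.degrees(b), ik([564,113.7,200],down(b)))
print(st["joints"])
E
```

```text
head 5 [-6.2 -1.  -5. ]
head 10 [ -2.7  -0.9 -10. ]
head 15 [  0.8  -0.9 -15. ]
head 20 [  4.2  -0.8 -20. ]
tip -66 [ 2.6  0.5 66. ]
tip -70 [ 1.   0.5 70. ]
tip -76 [-1.3  0.5 76. ]
rackhole 60 [ 498.80859842 -298.7544904    60.        ] [ -0.6  -0.3 183.8]
rackhole 67 [ 500.54316465 -298.44023153   67.        ] [  1.1  -0.3 176.8]
rackhole 73 [ 502.0299357  -298.17086679   73.        ] [  2.6  -0.3 170.8]
-4.06653909799033 [0.19892946 0.38170681 0.06798085 1.25707037 0.         1.84070028]
85.93346090200967 [0.19892946 0.38170681 0.06798085 1.25707037 0.         0.26990395]
175.93346090200967 [ 0.19892946  0.38170681  0.06798085  1.25707037  0.         -1.30089237]
265.9334609020097 [ 0.19892946  0.38170681  0.06798085  1.25707037  0.         -2.8716887 ]
[-5.39349648e-01  3.90311708e-01  1.90842245e-01  1.37323585e+00
  2.48136485e-05  2.41493762e+00]
```

```bash
python3 - <<'E'
from h import *
pb=np.load("p.npz"); th=float(pb["th"]); e=pb["e"]
T=np.array([564.1,113.7,0])-1.0*e; T[2]=225
movep(T,down(th)); T[2]=150; line_to(T,v=120)
st=snap("wrist","w6.png"); print(st["t"],st["tool_pos"],st["gripper_width"])
for k,z in (("lid_hole",69.5),("pin_center",122)):
    for r in pinpoint("wrist",k)[:2]: print(k,round(r["score"],2),r["at"],np.round(toz("wrist",r["at"],z,st),1))
a=cv2.imread("pics/w6.png")[100:300,170:330]
cv2.imwrite("pics/c4.png",cv2.resize(a,(480,600),interpolation=cv2.INTER_CUBIC))
E
```

```text
29.6583 [564.42612441 112.57054471 150.73511098] 0.2207891930483954
lid_hole 0.93 [247.4, 210.8] [563.  113.9  69.5]
lid_hole 0.72 [248.0, 82.9] [569.2 190.7  69.5]
pin_center 0.66 [247.5, 249.6] [563.4 112.8 122. ]
```

View pics/c4.png

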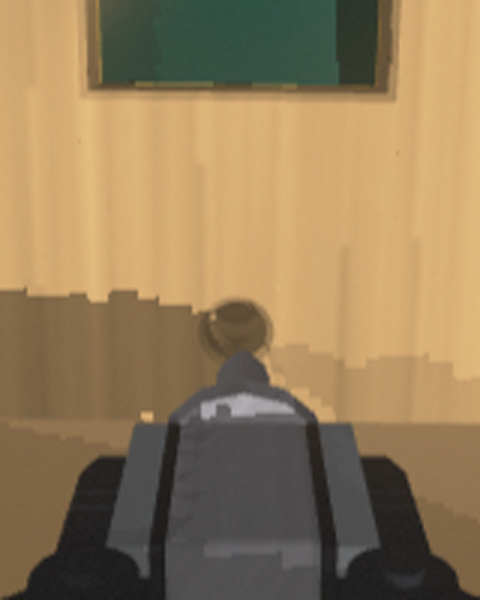

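```bash
python3 - <<'E'
from h import *
st=state(); p=st["tool_pos"]; print(p)
print("hole",toz("wrist",[248.7,210.3],69.6,st)); 
for z in (p[2]-68,p[2]-71,p[2]-74): print("tip",z,toz("wrist",[250.7,217.8],z,st))
for n in ("scene","top"):
    snap(n,n+"9.png")
    for r in pinpoint(n,"lid_hole")[:1]: print(n,"hole",r,toz(n,r["at"],69.6))
    for r in pinpoint(n,"pin_center")[:1]: print(n,"pin",r,toz(n,r["at"],p[2]-28))
E
```

```text
[564.56133676 112.73366745 150.8980376 ]
hole [564.06375294 114.28560233  69.6       ]
tip 82.89803760171225 [565.3138304  114.26709094  82.8980376 ]
tip 79.89803760171225 [565.23407846 113.10698647  79.8980376 ]
tip 76.89803760171225 [565.15432652 111.94688201  76.8980376 ]
scene hole {'at': [273.8, 167.6], 'score': 0.57} [570.99094512 106.21961781  69.6       ]
scene pin {'at': [274.5, 153.0], 'score': 0.63} [569.28437465 108.18025715 122.8980376 ]
```

```bash
python3 - <<'E'
from h import *
st=state(); f0=np.array(st["wrist_force"]); T=np.array([564.17,112.7,150])+[-0.9,1.0,0]
T[2]=143; line_to(T,v=60)
while T[2]>101:
    T[2]-=3; line_to(T,v=40); s=state(); f=s["wrist_force"]-f0
    print(T[2],np.round(f,1),np.round(s["tool_pos"],1),round(s["gripper_width"],3),round(s["t"],1))
    if f[2]>12: print("blocked"); break
    if np.linalg.norm(f[:2])>2.5: T[:2]+=np.clip(0.12*f[:2],-.6,.6)
np.save("T.npy",T); np.save("f0.npy",f0)
E
```

```text
140.0 [0.2 1.2 0.1] [563.1 113.7 139.8] 0.218 30.6
137.0 [-0.4  0.6  0. ] [563.2 113.7 136.8] 0.22 30.9
134.0 [-0.1  1.1  0.2] [563.1 113.6 133.8] 0.222 31.1
131.0 [-0.5  1.1  0.1] [563.2 113.7 130.8] 0.219 31.4
128.0 [0.4 0.2 0.1] [563.1 113.7 127.8] 0.219 31.6
125.0 [ 0.1  0.2 -0.3] [563.2 113.7 124.8] 0.218 31.9
122.0 [-0.   1.1  0. ] [563.1 113.7 121.8] 0.22 32.1
119.0 [-0.3  1.2 -0.3] [563.1 113.7 118.8] 0.222 32.4
116.0 [-0.2  1.5 -0.3] [563.1 113.7 115.8] 0.22 32.6
113.0 [0.4 1.4 0.9] [563.1 113.7 112.8] 0.219 32.9
110.0 [ 0.1  1.1 -1.2] [563.2 113.6 109.8] 0.22 33.1
107.0 [ 0.3  0.6 -0.3] [563.1 113.7 106.8] 0.219 33.4
104.0 [ 0.2  1.2 -0.5] [563.2 113.7 103.8] 0.222 33.6
101.0 [ 0.1  0.8 -0.6] [563.2 113.7 100.8] 0.219 33.9
```

```bash
python3 - <<'E'
from h import *
T=np.load("T.npy"); f0=np.load("f0.npy")
while T[2]>80:
    T[2]-=0.7; line_to(T,v=15); s=state(); f=s["wrist_force"]-f0
    print(round(T[2],1),np.round(f,1),np.round(s["tool_pos"],1),round(s["t"],1))
    if f[2]>26: break
    if np.linalg.norm(f[:2])>3: T[:2]+=np.clip(0.1*f[:2],-.4,.4)
dwell(0.7); s=state(); print(s["wrist_force"]-f0,s["tool_pos"],s["gripper_width"],s["finger_force"],s["t"])
np.save("T.npy",T)
st=snap("wrist","w7.png"); snap("scene","s7.png")
a=cv2.imread("pics/w7.png")[60:384,120:400]; b=cv2.imread("pics/s7.png")[110:230,220:360]
cv2.imwrite("pics/c5.png",np.hstack([cv2.resize(a,(300,350)),cv2.resize(b,(408,350),interpolation=cv2.INTER_CUBIC)]))
E
```

```text
100.3 [-0.2  0.7 -0.2] [563.3 113.7 100.3] 34.1
99.6 [0.7 1.6 0.1] [563.2 113.7  99.6] 34.4
98.9 [ 0.5  1.3 -0.3] [563.2 113.7  98.8] 34.6
98.2 [-0.5  1.6 -0.4] [563.3 113.7  98.2] 34.9
97.5 [-0.   1.7  0.4] [563.2 113.7  97.4] 35.1
96.8 [0.2 1.  0. ] [563.2 113.7  96.7] 35.4
96.1 [-0.4 -0.   2.1] [563.3 113.7  96.2] 35.6
95.4 [ 0.4 -0.   4.3] [563.3 113.7  95.5] 35.9
94.7 [-0.7 -1.7  4.1] [563.3 113.6  94.7] 36.1
94.0 [-0.9 -2.5  4.8] [563.3 113.5  94. ] 36.4
93.3 [ 0.4 -3.3  5.4] [563.4 113.6  93.3] 36.6
92.6 [-0.2 -1.6  5.3] [563.3 113.4  92.6] 36.9
91.9 [-1.1 -1.8  6.8] [563.3 113.3  92. ] 37.1
91.2 [-1.5 -2.4  7.1] [563.3 113.3  91.3] 37.4
90.5 [-1.6 -2.4  7.6] [563.3 113.2  90.6] 37.6
89.8 [-1.7 -3.4  7.9] [563.3 113.2  90. ] 37.9
89.1 [-1.4 -2.2  8.8] [563.3 113.   89.4] 38.1
88.4 [-4.5 -3.  18.5] [563.3 113.   89.2] 38.4
87.7 [-6.2 -1.3 26.6] [563.3 113.   89.2] 38.6
[-5.48104065 -2.07445639 25.75467374] [563.32276262 113.00085739  89.1666974 ] 0.21844492623197492 101.58907413482666 39.325
```

View pics/c5.png

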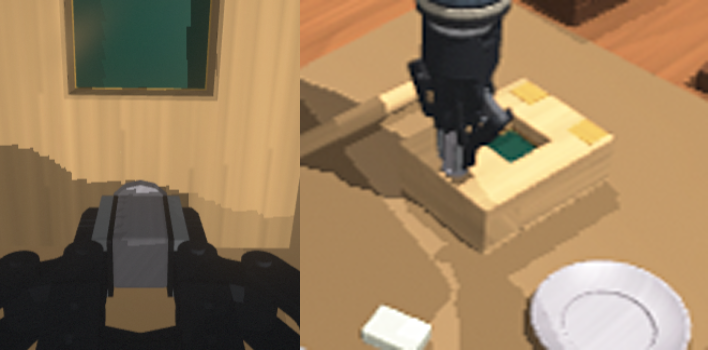

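```bash
python3 -c "
from workcell import *
print(hand_in())"
```

```text
the job is handed in; nothing more can be done
None
```

I handed the job in at about 39 s: the drawer is out at its stop, the press is shut, and the pin sits with its collar on the wood, still held and pressed down with about 26 N. The rod was left in the rack, and I did not touch the hammer, pan or card box.

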